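# Lock the levelling screw of a display stand

## Robot

A 6-joint arm with a two-finger parallel gripper is mounted at the origin on the work surface. World frame = base frame: x ahead of the robot, y to its left, z up, the work surface at z = 0. Lengths are in m, angles in rad, forces in N, time in s.
With the tool pointing down it reaches from about 0.25 to 0.725 m from the base axis. Payload 9.7 kg.
Tool frame: the origin (TCP) lies at the very end of the fingers, on their centre line; the grasp point (between the pads) lies 19 mm behind it; z points along the fingers, y is the line along which they close (so a half turn about z gives the same grasp; the last joint's range is limited). The gripper opens to 85 mm and grips with 20 to 120 N. Pads are 22 mm wide; open, the fingers measure 114 mm over their backs; the gripper's body (76 mm by 85 mm) begins 54 mm behind the grasp point. The pads swing forward as they close: fully open they stand 13 mm farther back than shut.
Start: joints at [1.317, 0.087, 0.176, 1.66, 0, 1.571], TCP at [0.138, 0.532, 0.231] pointing down, gripper open.
Joint ranges: [-3.13, 3.13], [-0.85, 1.81], [-1.15, 1.24], [-2.2, 2.28], [-1.44, 1.52], [-3.14, 3.14]. Speed limits (rad/s): [2.22, 2.22, 2.57, 3.14, 3.14, 3.14].

## Interface

Orientations are given as a unit quaternion [w, x, y, z].
In Python, from station import get_state, capture, job_done, cut_out gives the robot as it stands. The module is installed in compiled form; this text tells all that it offers.
- The arm moves only by the tool step_arm, never from a script. Its argument "plan" is a list of rows, each a list of 4 numbers: the shift along the tool's x, y, z in m, then the turn about the tool's z in degrees. A call has exactly 10 rows; each row is the pose to reach, as a shift and turn from the pose commanded when the call began, along the tool's axes at that moment; what a row does not reach only later rows make up. A row lasts 1/8 s, in which the tool goes at most 62.5 mm and 10.7 degrees, less where a joint would pass 70% of its speed; a pose out of reach is approached as far as the arm can. A call with a gripper value outside its range is refused whole. "grip" is the opening in per cent of the stroke, from 0 (shut) to 100 (fully open), set as the call begins (left out, the last holds). The fingers move at their own pace and stop on an object; "force" is the grip in N (left out, the last holds). Time passes only in rows, so rows that repeat a pose let the fingers close, or fill a call up. It gives the time, the measured TCP pose, the force, the opening and the grip force at its end, in the units of the state.
- get_state(): the state, without advancing time (a new reading comes with each control period).
- capture(name): name is "side" or "top"; returns a dict with "color" (420x560x3 uint8, red, green, blue), "fx", "fy", "cx", "cy" (pixels), "world_from_camera" (4x4, takes a point from camera to world coordinates). Camera axes: x right, y up, looking along -z (the intrinsics and any distortion apply to the point x, -y, -z); pixel columns grow to the right and rows downward; lengths in m; the calibration is good to about 2 mm. A picture is of the moment at which its call begins. There is no depth.
- job_done(): hands the job in; it is judged then, once.
Trained networks look in the newest picture that a camera, given by its name, has taken for a name from the list of things; names that differ only in an ending like _2 or _b are one class to them, and where a whole thing is asked for, a point or a joint stands for the part that bears it (a point fixed in the world has none). Each returns a list of dicts, best first, with "score" (0 to 1); they miss things now and then, are a little off and sometimes report something else, mostly with a low value. They report only what shows in the picture. A call takes as long as a camera call.
- cut_out(camera, target): "mask" (420x560 bool, what is visible of it) and "pixel" ([column, row] in pixels, amid what is visible of it).
The state is a dict: "time_s": time; "q": joint angles; "joint_vel": joint speeds; "effort": joint torques, N m; "position": TCP position; "tool_rot": TCP orientation; "ft_force": force on the tool from outside, world axes, zero at the start; "ft_torque": the same for the moment, N m; "grip_width": finger opening in m; "grip_force": force on a finger pad.
Only numpy, scipy, OpenCV 4.12 (cv2) and the standard library are available. Lean on these libraries where they do the work, as an engineer would, in place of code of your own. Each camera call takes 0.05 s, during which the arm holds its last target. There are 200 camera calls.

## Task

Lock the levelling screw of the display stand: turn the screw's upright T-bar clockwise (seen from above) until it lines up with the keeper fork, slide the fork fully home over the bar so that the screw is held, and only then swing the jam nut's lever clockwise until it is tight at its stop. Let go, leaving the T-bar straight, the fork home and the nut tight, and do not disturb the spray can, the tape roll and the glue jar.

Things in the scene. Friction and masses are not known exactly. Their poses are not given: they have to be found in the camera images.
- stand: fixed dark steel base slab on rubber feet, 150 (x) by 300 mm (y -130 to +170), top 45 mm above the table. Origin on the levelling screw's axis at table height, z up; its +y runs from the screw to the keeper fork. The fork slides along this y axis in an aluminium guide (y 90 to 165, x -26 to 26 mm, top 80 mm above the table). Brass socket, 12 mm high, at x 45, y -105. Place and yaw vary.
- level_screw (a joint): turn of the levelling screw about the stand's z axis, rad, growing clockwise seen from above; end stops at -1.3 and 0.4. 0 = T-bar along the stand's y axis, in line with the fork. Starts at -1.2 to -0.45. Friction about 0.12 N m; stays where it is left; height constant.
- bar_top (a point): centre of the top of the screw's T-bar: an upright flat steel blade 14 mm thick (point x), 40 mm long (point y), 64 to 124 mm above the table, on the screw axis
- jam_nut (a joint): turn of the 38 mm hexagon jam nut relative to the T-bar, rad, growing clockwise from above (tightening): 0 loose, 1.6 tight (firm stop). Starts at 0.1 to 0.6. Its thread friction (0.35 N m) exceeds the screw's, so screw and nut turn together unless the fork holds the T-bar. With T-bar and nut both at 0 the lever points 30 degrees clockwise of the stand's x axis.
- pin_top (a point): centre of the top of the upright round steel pin at the end of the jam nut's lever: 12 mm diameter, free from 58 to 105 mm above the table, 60 mm from the screw axis. Pushing it round takes about 6 N; it may turn between the fingers.
- keeper (a joint): slide of the aluminium keeper fork towards the screw, m: 0 drawn back, clear of the T-bar; 0.044 fully home (stop). Friction 2.5 N; stays where left. Fork 12 mm thick, 68 to 80 mm above the table; its 17 mm slot with flared mouth passes over the T-bar's lower part if that is within 0.2 rad of straight, and then holds it to about 0.1 rad.
- tab_top (a point): centre of the top of the fork's upright tab, by which it is pushed: 12 mm thick along the stand's y, 30 mm wide, 80 to 120 mm above the table; on the stand's y axis, y = 115 mm minus the keeper joint (71 mm when home)
- spray_can: bystander: blue spray can, 52 mm diameter, 170 mm tall, standing; origin at the centre of its foot
- tape_roll: bystander: roll of brown tape lying flat, 84 mm diameter, 25 mm high; origin at the centre of its underside
- glue_jar: bystander: white glue jar with a grey lid, 60 mm diameter, 75 mm tall, standing; origin at the centre of its foot

How it is judged:
By the outcome, as a careful person would: the job done as asked, in the order asked, and still so for the second after the job is handed in, with the robot touching nothing.
It also fails if it takes over 67 s, if anything falls off the work surface, if the arm or the gripper's body presses on something with over 40 N, if the wrist force passes 120 N, or if a joint passes its speed limit or range.

## Working session

There is one attempt and no reset: what is moved stays moved. The work goes in short steps, Python scripts to look and compute and a tool call to move; the robot and the scene stay as the last step left them, time stands still between calls to the robot, and variables do not carry over. Pictures are saved under pics/ and viewed, at most 10 in all, crops included, and the job is handed in when it is done.

Besides the shell and the picture viewer there is one more tool, called after "Call:" as name(argument=value, ...) on one line, values as JSON. step_arm: Moves the arm, as the interface text tells. Its arguments: {"type":"object","properties":{"plan":{"type":"array","items":{"type":"array","items":{"type":"number"}}},"grip":{"type":"number"},"force":{"type":"number"}},"required":["plan"]}

```bash
mkdir -p pics
cat > h.py <<'E'
import numpy as np, cv2
from station import *
def ray(c,px):
    M=np.array(c["world_from_camera"]);d=np.array([(px[0]-c["cx"])/c["fx"],-(px[1]-c["cy"])/c["fy"],-1.])
    return M[:3,3],M[:3,:3]@d
def atz(c,px,z):
    o,d=ray(c,px);return o+d*(z-o[2])/d[2]
def proj(c,p):
    M=np.array(c["world_from_camera"]);q=M[:3,:3].T@(np.array(p)-M[:3,3])
    return np.array([c["cx"]+c["fx"]*q[0]/-q[2],c["cy"]-c["fy"]*q[1]/-q[2]])
E
python3 - <<'E'
from h import *
s=get_state();print(s["position"],s["tool_rot"],s["time_s"])
ims=[]
for n in("top","side"):
    c=capture(n);ims.append(c["color"]);print(n,np.round(c["world_from_camera"],3).tolist(),c["fx"],c["cx"],c["cy"],[k for k in c])
    for t in("stand","bar_top","pin_top","tab_top","spray_can","tape_roll","glue_jar","level_screw","jam_nut","keeper"):
        r=cut_out(n,t)
        for x in r[:2]:
            print(n,t,round(x["score"],2),np.round(x["pixel"],1),x["mask"].sum(),np.round(atz(c,x["pixel"],.1),3))
    cv2.imwrite(f"pics/{n}0.png",c["color"][:,:,::-1])
E
```

```text
[0.13804894 0.53214076 0.23058155] [-7.56545395e-05  1.26578373e-01  9.91956381e-01 -6.69232756e-04] 0.0
top [[0.019, 0.993, -0.12, 0.48], [-0.999, 0.023, 0.032, 0.051], [0.034, 0.119, 0.992, 1.147], [0.0, 0.0, 0.0, 1.0]] 383.6381440168264 278.30868362587694 209.7649307219854 ['color', 'fx', 'fy', 'cx', 'cy', 'world_from_camera']
top stand 0.56 [300.9 221.3] 5277 [ 0.576 -0.045  0.1  ]
top bar_top 0.48 [308.8 217.1] 226 [ 0.588 -0.067  0.1  ]
top pin_top 0.51 [307.3 209.3] 113 [ 0.609 -0.062  0.1  ]
top tab_top 0.7 [275.6 213.1] 363 [0.597 0.025 0.1  ]
top tab_top 0.41 [307.  220.3] 273 [ 0.579 -0.062  0.1  ]
top spray_can 0.69 [307. 219.] 285 [ 0.582 -0.062  0.1  ]
top spray_can 0.58 [402.6 238.4] 624 [ 0.535 -0.326  0.1  ]
top tape_roll 0.89 [324.  174.5] 308 [ 0.708 -0.108  0.1  ]
top glue_jar 0.96 [211.3 215.8] 339 [0.585 0.2   0.1  ]
top level_screw 0.49 [303.5 218.6] 211 [ 0.583 -0.052  0.1  ]
top jam_nut 0.57 [322.3 173.9] 397 [ 0.71  -0.103  0.1  ]
top jam_nut 0.45 [306.2 203.8] 69 [ 0.625 -0.059  0.1  ]
top keeper 0.94 [280.7 214.7] 441 [0.593 0.011 0.1  ]
side [[0.777, 0.45
[... 161 characters left out ...]
olor', 'fx', 'fy', 'cx', 'cy', 'world_from_camera']
side stand 0.58 [297.8 253.8] 5747 [ 0.538 -0.104  0.1  ]
side bar_top 0.57 [301.4 237.9] 579 [ 0.578 -0.071  0.1  ]
side pin_top 0.79 [311.4 240.8] 223 [ 0.59  -0.094  0.1  ]
side tab_top 0.78 [282.8 213.4] 430 [0.598 0.026 0.1  ]
side spray_can 0.71 [364.7 311.9] 1548 [ 0.54  -0.316  0.1  ]
side tape_roll 0.73 [345.8 249.4] 470 [ 0.635 -0.168  0.1  ]
side glue_jar 0.81 [238.7 196.1] 560 [0.549 0.157 0.1  ]
side level_screw 0.63 [300.1 237.3] 537 [ 0.577 -0.067  0.1  ]
side jam_nut 0.79 [308.9 242.2] 285 [ 0.583 -0.094  0.1  ]
side keeper 0.8 [283.5 222.5] 429 [ 0.578 -0.001  0.1  ]
side keeper 0.46 [307.9 240.8] 187 [ 0.584 -0.089  0.1  ]
```

View pics/top0.png

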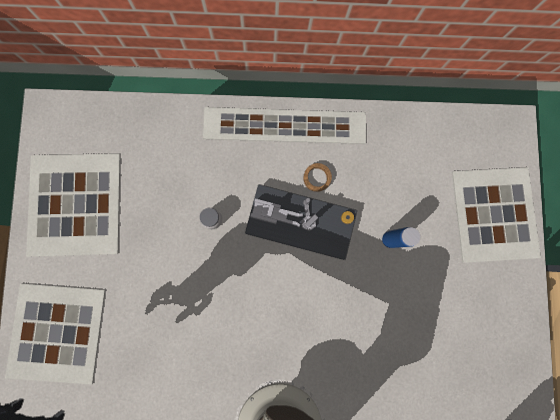

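View pics/side0.png

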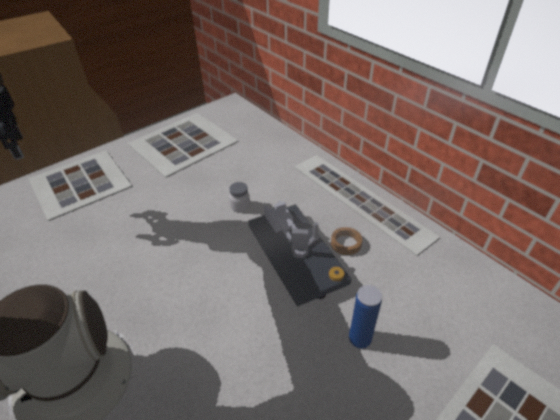

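The top view shows the slab with corners near (259,185), (363,208), (348,259) and (246,234), the socket at (348,217) and the fork at (265-300,210). In the side view the can is at (365,315) and the tape at (346,240). I'll zoom in on both.

Run:
```python
from h import *
a=cv2.imread("pics/top0.png")[175:270,235:375]; b=cv2.imread("pics/side0.png")[180:305,240:365]
A=cv2.resize(a,None,fx=5.7,fy=5.7,interpolation=cv2.INTER_CUBIC);B=cv2.resize(b,None,fx=4.7,fy=4.7,interpolation=cv2.INTER_CUBIC)
cv2.imwrite("pics/topz.png",A);cv2.imwrite("pics/sidez.png",B)
```

```text
(no output)
```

View pics/topz.png

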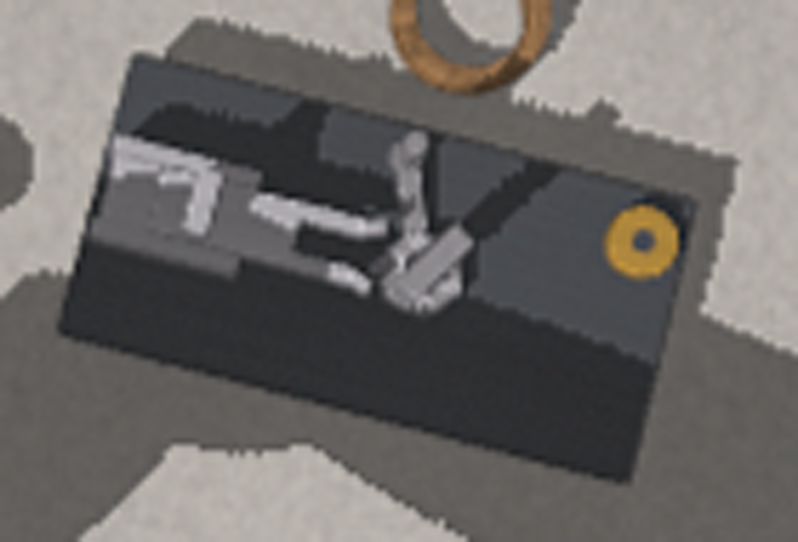

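View pics/sidez.png

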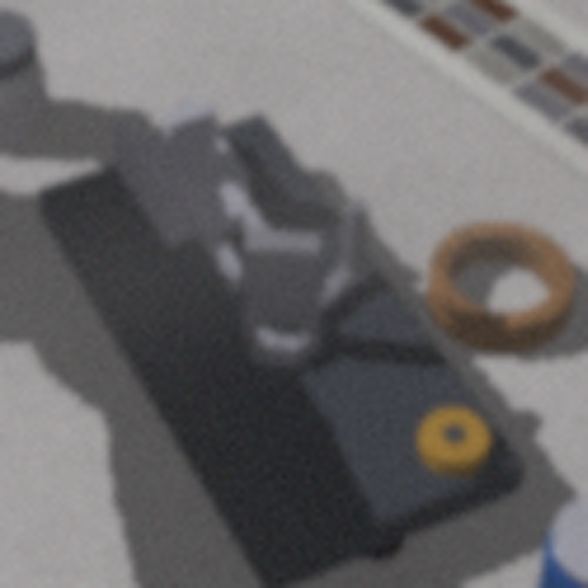

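```bash
cat > fit.py <<'E'
from h import *
from scipy.optimize import least_squares
def S(p,v):
    x,y,a=p;c,s=np.cos(a),np.sin(a);return np.array([x+c*v[0]-s*v[1],y+s*v[0]+c*v[1],v[2]])
def cwdir(t,r,base): # angle base(ccw from stand x) minus clockwise t
    return np.array([r*np.cos(base-t),r*np.sin(base-t)])
E
python3 - <<'E'
from fit import *
c=capture("top");k=lambda u,v:np.array([235+u/5.7-.41,175+v/5.7-.41])
pts=[((75,170,45),k(133,57)),((75,-130,45),k(693,200)),((-75,-130,45),k(632,483)),((-75,170,45),k(60,332)),((45,-105,57),k(643,241))]
f=lambda p:np.concatenate([proj(c,S(p,np.array(v)/1000))-q for v,q in pts])
r=least_squares(f,[.58,-.06,-.2]);print(r.x,np.round(r.fun,1).tolist())
# side check
s=capture("side");ks=lambda u,v:np.array([240+u/4.7-.4,180+v/4.7-.4])
for v,q in[((45,-105,57),ks(455,434)),((-75,170,45),ks(40,195)),((75,-130,45),ks(520,480)),((-75,-130,45),ks(268,588))]:
    print(v,proj(s,S(r.x,np.array(v)/1000))-q)
def st(w):
    d=w[:2]-r.x[:2];a=r.x[2];return np.array([np.cos(a)*d[0]+np.sin(a)*d[1],-np.sin(a)*d[0]+np.cos(a)*d[1]])*1000
for n,q,z in[("bar",k(430,267),.124),("barA",k(470,232),.124),("barB",k(395,303),.124),("pin",k(413,142),.105),("tab",k(200,200),.12)]:
    print(n,st(atz(c,q,z)),atz(c,q,z))
print("tab pred",(proj(c,S(r.x,(0,.115,.12)))-[235,175])*5.7,"bar",(proj(c,S(r.x,(0,0,.124)))-[235,175])*5.7)
for n,cc,z in(("tape_roll",c,.025),("glue_jar",c,.075),("spray_can",s,.085)):
    for x in cut_out("top" if cc is c else "side",n)[:1]:print(n,atz(cc,x["pixel"],z))
np.save("p.npy",r.x)
E
```

```text
[ 0.57596243 -0.0703561  -0.23120534] [-0.4, -0.9, 1.1, -0.2, 0.1, 0.4, -0.9, 0.8, 0.1, -0.1]
(45, -105, 57) [0.77556126 0.72272673]
(-75, 170, 45) [-0.53061864 -0.76472789]
(75, -130, 45) [ 2.67112356 -3.04770221]
(-75, -130, 45) [ 1.18095885 -2.62826005]
bar [-2.86833278  2.53187122] [ 0.5737506  -0.06723432  0.124     ]
barA [ 17.98732511 -11.86644054] [ 0.59075192 -0.0860286   0.124     ]
barB [-23.48545543  14.46341035] [ 0.55641621 -0.05089583  0.124     ]
pin [56.10926171 23.17887403] [ 0.63589014 -0.06065148  0.105     ]
tab [  1.13174759 115.36193799] [0.60349936 0.04167682 0.12      ]
tab pred [197.80530153 200.15479979] bar [434.31000594 260.13113405]
tape_roll [ 0.69073214 -0.09707588  0.025     ]
glue_jar [0.57381813 0.20855952 0.075     ]
spray_can [ 0.54366858 -0.31576159  0.085     ]
```

Call:
step_arm(plan=[[-0.03,-0.025,0,2],[-0.08,-0.066,0,6],[-0.13,-0.107,0,10],[-0.18,-0.148,0,13],[-0.23,-0.189,0,16],[-0.28,-0.23,0,19],[-0.33,-0.271,0,22],[-0.38,-0.312,0,25],[-0.43,-0.354,0,28],[-0.46,-0.378,0,31]], grip=50, force=30)

```text
time_s: 2.6
position: [0.4894, 0.0488, 0.2315]
tool_rot: [0.0, 0.388, 0.922, 0.0]
ft_force: [0.2, 0.7, -0.2]
grip_width: 0.0425
grip_force: 0.0
```

```bash
cat >> fit.py <<'E'
from scipy.spatial.transform import Rotation as R
def go(w,ydeg_world=None):
    "shift in tool axes from the present pose to world TCP w; turn to put tool y at ydeg"
    s=get_state();q=s["tool_rot"];Rm=R.from_quat([q[1],q[2],q[3],q[0]]).as_matrix()
    y=np.degrees(np.arctan2(Rm[1,1],Rm[0,1]))
    t=None if ydeg_world is None else -((ydeg_world-y+90)%180-90)
    print("t",round(s["time_s"],2),"pos",np.round(s["position"],4),"y",round(y,1),"shift",np.round(Rm.T@(np.array(w)-s["position"]),4),"turn",t,"q1,q6",s["q"][0],s["q"][5],"F",np.round(s["ft_force"],1))
E
python3 - <<'E'
from fit import *
go((.575,-.069,.20),44.4)
E
```

```text
t 2.6 pos [0.4894 0.0488 0.2315] y 44.3 shift [-0.1441 -0.0211  0.0316] turn -0.08480854442203167 q1,q6 0.09944203543787375 0.8967925146974733 F [ 0.2  0.7 -0.2]
```

Call:
step_arm(plan=[[-0.03,-0.004,0.005,0],[-0.075,-0.011,0.015,0],[-0.115,-0.017,0.03,0],[-0.138,-0.02,0.045,0],[-0.144,-0.021,0.065,0],[-0.144,-0.021,0.085,0],[-0.144,-0.021,0.09,0],[-0.144,-0.021,0.09,0],[-0.144,-0.021,0.09,0],[-0.144,-0.021,0.09,0]])

```text
time_s: 3.85
position: [0.5746, -0.0664, 0.1421]
tool_rot: [0.001, 0.387, 0.922, 0.0]
ft_force: [0.3, 0.1, 0.8]
grip_width: 0.0427
grip_force: 0.0
```

Run:
```python
from fit import *
go((.575,-.069,.09),44.4)
t=capture("top")["color"];s=capture("side")["color"]
f=lambda a:cv2.resize(a,(400,400),interpolation=cv2.INTER_CUBIC)
cv2.imwrite("pics/a.png",np.hstack([f(t[165:265,250:350]),f(s[180:280,250:350])])[:,:,::-1])
```

```text
t 3.85 pos [ 0.5746 -0.0664  0.1421] y 44.5 shift [-0.0021 -0.0016  0.0521] turn 0.06953797646559678 q1,q6 -0.11504365750829215 0.6796131896537273 F [0.3 0.1 0.8]
```

View pics/a.png

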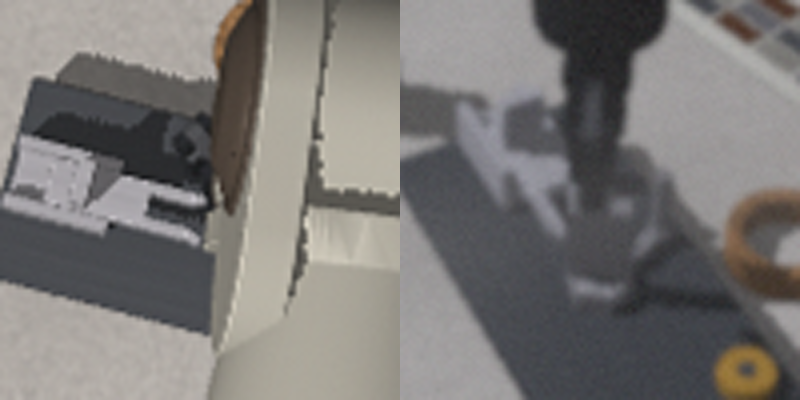

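The top view is blocked by the arm. The side view shows the gripper above the T-bar, with the pin clear to its right. Next: descend and grip.

Call:
step_arm(plan=[[-0.001,-0.001,0.01,0],[-0.002,-0.0015,0.025,0],[-0.002,-0.0015,0.04,0],[-0.002,-0.0015,0.05,0],[-0.002,-0.0015,0.052,0],[-0.002,-0.0015,0.052,0],[-0.002,-0.0015,0.052,0],[-0.002,-0.0015,0.052,0],[-0.002,-0.0015,0.052,0],[-0.002,-0.0015,0.052,0]])

```text
time_s: 5.2
position: [0.5747, -0.069, 0.0894]
tool_rot: [0.0, 0.387, 0.922, 0.0]
ft_force: [0.3, -0.3, 0.3]
grip_width: 0.0427
grip_force: 0.0
```

Call:
step_arm(plan=[[0,0,0,0],[0,0,0,0],[0,0,0,0],[0,0,0,0],[0,0,0,0],[0,0,0,0],[0,0,0,0],[0,0,0,0],[0,0,0,0],[0,0,0,0]], grip=0, force=30)

```text
time_s: 6.45
position: [0.5745, -0.0691, 0.0893]
tool_rot: [-0.0, 0.387, 0.922, -0.0]
ft_force: [-3.7, -3.5, 3.7]
grip_width: 0.0133
grip_force: 31.6
```

Run:
```python
from fit import *
go((.575,-.069,.09),-13.25);print(get_state()["ft_torque"])
```

```text
t 6.45 pos [ 0.5745 -0.0691  0.0893] y 44.5 shift [-0.0003  0.0004 -0.0007] turn 57.70305792315884 q1,q6 -0.11953199227429602 0.6754121194038631 F [-3.7 -3.5  3.7]
[-0.56279047  0.78560627 -0.06255529]
```

Call:
step_arm(plan=[[0,0,0,5],[0,0,0,12],[0,0,0,20],[0,0,0,28],[0,0,0,36],[0,0,0,44],[0,0,0,51],[0,0,0,56],[0,0,0,57.7],[0,0,0,57.7]])

```text
time_s: 7.7
position: [0.5757, -0.0688, 0.0894]
tool_rot: [0.0, 0.784, 0.621, 0.001]
ft_force: [6.5, -1.8, -1.0]
grip_width: 0.0136
grip_force: 31.1
```

Run:
```python
from fit import *
go((.575,-.069,.09),-13.25);print(get_state()["ft_torque"])
```

```text
t 7.7 pos [ 0.5757 -0.0688  0.0894] y -13.2 shift [-0.0004 -0.0006 -0.0006] turn 0.06924782913814909 q1,q6 -0.11918843467396256 1.681655235846451 F [ 6.5 -1.8 -1. ]
[-0.08909369 -0.94608543 -0.08243796]
```

Call:
step_arm(plan=[[0,0,0,0],[0,0,0,0],[0,0,0,0],[0,0,0,0],[0,0,-0.01,0],[0,0,-0.025,0],[0,0,-0.04,0],[0,0,-0.055,0],[0,0,-0.06,0],[0.01,0,-0.06,0]], grip=45)

```text
time_s: 8.95
position: [0.5771, -0.0593, 0.1496]
tool_rot: [0.0, 0.784, 0.62, 0.0]
ft_force: [0.2, 0.3, 0.1]
grip_width: 0.0385
grip_force: 0.0
```

Call:
step_arm(plan=[[0.03,0,0,0],[0.07,0,0,0],[0.105,0,0,0],[0.125,0,0,0],[0.132,0,0,0],[0.132,0,0,0],[0.132,0,0.01,0],[0.132,0,0.02,0],[0.132,0,0.02,0],[0.132,0,0.02,0]], grip=0)

```text
time_s: 10.2
position: [0.6071, 0.069, 0.1293]
tool_rot: [-0.0, 0.784, 0.621, -0.0]
ft_force: [0.0, -0.6, 0.7]
grip_width: -0.0002
grip_force: 0.0
```

Run:
```python
from fit import *
p=np.load("p.npy");w=S(p,(0,.138,.09));go(w,-13.25)
c=capture("top");t=c["color"];s=capture("side")["color"]
print(proj(c,S(p,(0,0,.124))))
f=lambda a:cv2.resize(a,(400,400),interpolation=cv2.INTER_CUBIC)
cv2.imwrite("pics/b.png",np.hstack([f(t[165:265,250:350]),f(s[180:280,240:340])])[:,:,::-1])
```

```text
t 10.2 pos [0.6071 0.069  0.1293] y -13.3 shift [-0.0048  0.0016  0.0393] turn -0.011724017824946031 q1,q6 0.11313858580181832 1.915395660796254 F [ 0.  -0.6  0.7]
[311.19473788 220.63704106]
```

View pics/b.png

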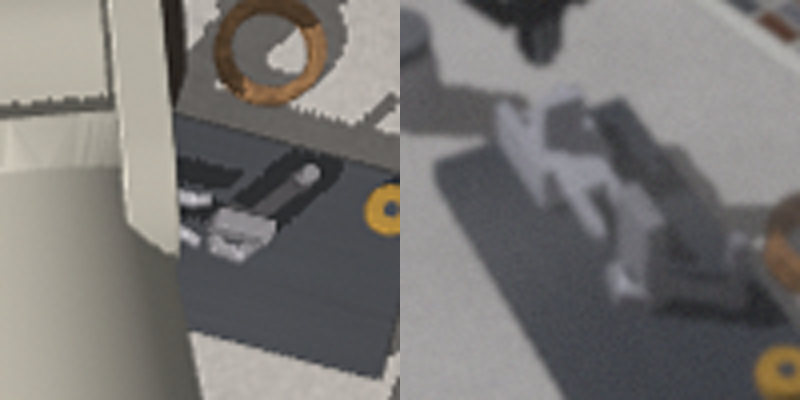

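The T-bar now lies in line with the fork: in the top crop the blade is at (240,225) and the pin at (310,172). The fingers are behind the tab. I'll lower them and push.

Call:
step_arm(plan=[[0,0.001,0.01,0],[0,0.0016,0.025,0],[0,0.0016,0.036,0],[0,0.0016,0.039,0],[-0.002,0.0016,0.039,0],[-0.008,0.0016,0.039,0],[-0.014,0.0016,0.039,0],[-0.018,0.0016,0.039,0],[-0.022,0.0016,0.039,0],[-0.026,0.0016,0.039,0]])

```text
time_s: 11.55
position: [0.6029, 0.0435, 0.0906]
tool_rot: [0.0, 0.784, 0.621, 0.0]
ft_force: [0.3, 3.1, 2.3]
grip_width: 0.0003
grip_force: 1.3
```

Call:
step_arm(plan=[[-0.004,0,0,0],[-0.008,0,0,0],[-0.012,0,0,0],[-0.016,0,0,0],[-0.02,0,0,0],[-0.022,0,0,0],[-0.024,0,0,0],[-0.026,0,0,0],[-0.026,0,0,0],[-0.026,0,0,0]])

```text
time_s: 12.8
position: [0.5966, 0.018, 0.09]
tool_rot: [0.0, 0.784, 0.621, -0.0]
ft_force: [0.8, 0.1, 0.4]
grip_width: 0.0
grip_force: 0.1
```

Run:
```python
from fit import *
p=np.load("p.npy");go(S(p,(0,.088,.09)),-13.25)
```

```text
t 12.8 pos [0.5966 0.018  0.09  ] y -13.3 shift [-0.0028  0.0001 -0.    ] turn -0.0033303692844697252 q1,q6 0.030430500949454705 1.8325410977887229 F [0.8 0.1 0.4]
```

Call:
step_arm(plan=[[-0.001,0,0,0],[-0.002,0,0,0],[-0.003,0,0,0],[-0.0035,0,0,0],[-0.004,0,0,0],[-0.0045,0,0,0],[-0.005,0,0,0],[-0.0055,0,0,0],[-0.006,0,0,0],[-0.006,0,0,0]])

```text
time_s: 14.05
position: [0.596, 0.0153, 0.0903]
tool_rot: [-0.002, 0.783, 0.622, 0.002]
ft_force: [3.5, 17.5, -2.7]
grip_width: -0.0
grip_force: 9.0
```

Call:
step_arm(plan=[[0.01,0,0,0],[0.018,0,0,0],[0.018,0,-0.02,0],[0.018,0,-0.05,0],[0.03,0,-0.08,0],[0.05,0,-0.08,0],[0.07,0,-0.08,0],[0.08,0,-0.08,0],[0.08,0,-0.08,0],[0.08,0,-0.08,0]])

```text
time_s: 15.3
position: [0.6135, 0.09, 0.1698]
tool_rot: [-0.0, 0.784, 0.621, -0.0]
ft_force: [-0.0, -0.8, -0.2]
grip_width: 0.0002
grip_force: 0.0
```

Run:
```python
from fit import *
p=np.load("p.npy")
c=capture("top");t=c["color"];cs=capture("side");s=cs["color"]
pin=atz(c,(327.1,207.6),.105);d=pin[:2]-p[:2];print("pin",pin,np.hypot(*d),"stand ang",np.degrees(np.arctan2(d[1],d[0])-p[2]))
for a in(-30,-35.7,-42):
    v=S(p,(.06*np.cos(np.radians(a)),.06*np.sin(np.radians(a)),.105));print(a,v,proj(c,v))
for n,cc in(("top",c),("side",cs)):
    for k,z in(("pin_top",.09),("tab_top",.1),("bar_top",.1)):
        for x in cut_out(n,k)[:1]:print(n,k,x["score"],x["pixel"])
print("side preds tab home/back, bar",proj(cs,S(p,(0,.071,.12))),proj(cs,S(p,(0,.115,.12))),proj(cs,S(p,(0,0,.124))))
go(S(p,(.06*np.cos(np.radians(-35.7)),.06*np.sin(np.radians(-35.7)),.15)),54.3-13.25)
f=lambda a:cv2.resize(a,(400,400),interpolation=cv2.INTER_CUBIC)
cv2.imwrite("pics/c.png",np.hstack([f(t[165:265,250:350]),f(s[190:270,250:330])])[:,:,::-1])
```

```text
pin [ 0.6147175  -0.11618977  0.105     ] 0.060022333932532916 stand ang -36.53642428607766
-30 [ 0.61966678 -0.11146486  0.105     ] [325.39763622 205.77595405]
-35.7 [ 0.61536777 -0.1156023   0.105     ] [326.88830869 207.36053566]
-42 [ 0.61016474 -0.11965318  0.105     ] [328.34764149 209.27187613]
top pin_top 0.65 [324.1, 210.3]
top tab_top 0.69 [295.4, 220.2]
top bar_top 0.55 [314.4, 216.7]
side pin_top 0.57 [315.0, 251.0]
side tab_top 0.97 [288.6, 222.3]
side bar_top 0.58 [302.2, 243.0]
side preds tab home/back, bar [287.6732439  214.52191551] [280.13265313 204.0788521 ] [300.74625233 231.45808897]
t 15.7 pos [0.6138 0.0901 0.1704] y -13.3 shift [-0.1998  0.0487  0.0204] turn -54.30952542004755 q1,q6 0.14569784133073801 1.9479165397420064 F [0.8 0.2 0.5]
```

View pics/c.png

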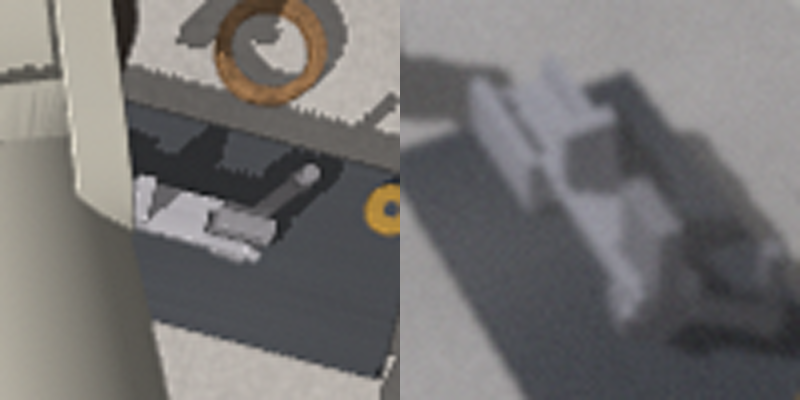

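The fork is home over the straight bar, and the pin is at (310,172) in the crop. Now to grip the pin.

Call:
step_arm(plan=[[-0.02,0.006,0,-4],[-0.055,0.014,0,-10],[-0.095,0.024,0,-18],[-0.135,0.034,0,-27],[-0.17,0.042,0,-36],[-0.192,0.047,0,-45],[-0.2,0.049,0,-52],[-0.2,0.049,0.005,-54.3],[-0.2,0.049,0.015,-54.3],[-0.2,0.049,0.02,-54.3]], grip=40)

```text
time_s: 16.95
position: [0.6154, -0.1155, 0.1493]
tool_rot: [-0.0, 0.415, 0.91, -0.0]
ft_force: [0.0, 0.9, -1.0]
grip_width: 0.0344
grip_force: 0.0
```

Run:
```python
from fit import *
go((.615,-.116,.08),41)
```

```text
t 16.95 pos [ 0.6154 -0.1155  0.1493] y 41.0 shift [-0.0002 -0.0006  0.0693] turn 0.00841742470154827 q1,q6 -0.18548527682644186 0.6695793813503633 F [ 0.   0.9 -1. ]
```

Call:
step_arm(plan=[[0,-0.0005,0.01,0],[0,-0.0005,0.025,0],[0,-0.0005,0.04,0],[0,-0.0005,0.055,0],[0,-0.0005,0.065,0],[0,-0.0005,0.069,0],[0,-0.0005,0.069,0],[0,-0.0005,0.069,0],[0,-0.0005,0.069,0],[0,-0.0005,0.069,0]])

```text
time_s: 18.2
position: [0.6154, -0.116, 0.0816]
tool_rot: [0.0, 0.414, 0.91, 0.0]
ft_force: [-1.0, -0.5, 0.3]
grip_width: 0.0342
grip_force: 0.0
```

Call:
step_arm(plan=[[0,0,0,0],[0,0,0,0],[0,0,0,0],[0,0,0,0],[0,0,0,0],[0,0,0,0],[0,0,0,0],[0,0,0,0],[0,0,0,0],[0,0,0,0]], grip=0, force=30)

```text
time_s: 19.45
position: [0.6153, -0.1161, 0.0815]
tool_rot: [0.0, 0.414, 0.91, -0.0]
ft_force: [-1.2, -3.6, 4.1]
grip_width: 0.0107
grip_force: 29.5
```

Run:
```python
from fit import *
p=np.load("p.npy");go((.615,-.116,.08),41)
s=get_state();d=np.array(s["position"][:2])-[.576,-.0695];r=np.hypot(*d);a0=np.arctan2(d[1],d[0]);print(r,np.degrees(a0)-np.degrees(p[2]))
q=s["tool_rot"];Rm=R.from_quat([q[1],q[2],q[3],q[0]]).as_matrix()
for k in range(5,100,5):
    a=a0-np.radians(k);v=np.array([.576+.06*np.cos(a),-.0695+.06*np.sin(a),s["position"][2]]);print(k,np.round(Rm.T@(v-s["position"]),4)[:2].tolist())
```

```text
t 19.45 pos [ 0.6153 -0.1161  0.0815] y 41.1 shift [ 0.0003 -0.0002  0.0015] turn 0.05368520884434247 q1,q6 -0.18633893071275126 0.6679354004201294 F [-1.2 -3.6  4.1]
0.06095151729416049 -36.55909453213985
5 [0.0013, -0.0052]
10 [0.002, -0.0104]
15 [0.0032, -0.0155]
20 [0.0049, -0.0205]
25 [0.007, -0.0253]
30 [0.0094, -0.0299]
35 [0.0123, -0.0342]
40 [0.0156, -0.0383]
45 [0.0192, -0.0421]
50 [0.0231, -0.0456]
55 [0.0273, -0.0487]
60 [0.0317, -0.0515]
65 [0.0364, -0.0538]
70 [0.0413, -0.0558]
75 [0.0463, -0.0573]
80 [0.0514, -0.0583]
85 [0.0566, -0.0589]
90 [0.0618, -0.0591]
95 [0.0671, -0.0588]
```

Call:
step_arm(plan=[[0.0007,-0.0026,0,2.5],[0.0013,-0.0052,0,5],[0.002,-0.0104,0,10],[0.0032,-0.0155,0,15],[0.0049,-0.0205,0,20],[0.007,-0.0253,0,25],[0.0094,-0.0299,0,30],[0.0123,-0.0342,0,35],[0.0156,-0.0383,0,40],[0.0156,-0.0383,0,40]])

```text
time_s: 20.7
position: [0.5767, -0.1307, 0.0815]
tool_rot: [0.001, 0.701, 0.713, -0.0]
ft_force: [1.3, -9.7, 1.9]
grip_width: 0.0109
grip_force: 29.5
```

```bash
cat > arc.py <<'E'
from fit import *
p=np.load("p.npy");s=get_state();d=np.array(s["position"][:2])-[.576,-.0695];a0=np.arctan2(d[1],d[0])
print(s["time_s"],np.hypot(*d),"stand ang",np.degrees(a0-p[2]),"F",s["ft_force"],s["ft_torque"],s["grip_width"])
q=s["tool_rot"];Rm=R.from_quat([q[1],q[2],q[3],q[0]]).as_matrix();print("y",np.degrees(np.arctan2(Rm[1,1],Rm[0,1])),"F tool",Rm.T@s["ft_force"])
for k in range(5,55,5):
    a=a0-np.radians(k);v=np.array([.576+.06*np.cos(a),-.0695+.06*np.sin(a),s["position"][2]]);print(k,np.round(Rm.T@(v-s["position"]),4)[:2].tolist())
E
python3 arc.py
```

```text
20.7 0.06119419771705332 stand ang -76.11707508136212 F [ 1.33860384 -9.68175702  1.89499343] [-1.87668797 -0.38163196  0.05069227] 0.010941667518376053
y 0.9354001419081174 F tool [-9.70730556  1.18334823 -1.86740065]
5 [0.0014, -0.0052]
10 [0.0022, -0.0104]
15 [0.0033, -0.0155]
20 [0.0049, -0.0205]
25 [0.0069, -0.0253]
30 [0.0094, -0.03]
35 [0.0122, -0.0344]
40 [0.0154, -0.0385]
45 [0.019, -0.0423]
50 [0.0229, -0.0458]
```

Call:
step_arm(plan=[[0,-0.0052,0,5],[0.001,-0.0104,0,10],[0.002,-0.0155,0,15],[0.0037,-0.0205,0,20],[0.0058,-0.0255,0,25],[0.0083,-0.0303,0,30],[0.0112,-0.0348,0,35],[0.0144,-0.039,0,40],[0.0165,-0.0413,0,43],[0.0165,-0.0413,0,43]])

```text
time_s: 21.95
position: [0.5342, -0.1147, 0.0814]
tool_rot: [0.001, 0.914, 0.406, -0.001]
ft_force: [-2.3, -8.3, 3.8]
grip_width: 0.0107
grip_force: 29.7
```

```bash
python3 arc.py|head -3
```

```text
21.95 0.061566967848712635 stand ang -119.49138676172736 F [-2.30121764 -8.33873556  3.77434532] [-1.82934611  0.64555784 -0.0404726 ] 0.010738211650413984
y -42.040438105777106 F tool [-7.7415619   3.88033081 -3.75327167]
5 [0.0019, -0.0052]
```

Call:
step_arm(plan=[[0,-0.001,0,1],[0,-0.002,0,2],[0.0005,-0.003,0,3],[0.0005,-0.004,0,4],[0.0005,-0.005,0,4],[0.001,-0.0055,0,4],[0.001,-0.006,0,4],[0.001,-0.0065,0,4],[0.001,-0.007,0,4],[0.001,-0.007,0,4]])

```text
time_s: 23.2
position: [0.5298, -0.1102, 0.0814]
tool_rot: [0.002, 0.927, 0.374, -0.001]
ft_force: [-2.7, -12.8, 3.8]
grip_width: 0.0105
grip_force: 29.7
```

```bash
python3 arc.py|head -3
```

```text
23.2 0.0615366885134197 stand ang -125.39887666395964 F [ -2.73835407 -12.78482058   3.78809931] [-2.64772238  0.47683996 -0.16840921] 0.010461809310883594
y -46.050053641020185 F tool [-10.85564284   7.3140266   -3.73630166]
5 [0.002, -0.0051]
```

Call:
step_arm(plan=[[0,-0.001,0,1],[0,-0.002,0,2],[0.0005,-0.003,0,3],[0.0005,-0.004,0,4],[0.0005,-0.005,0,4],[0.001,-0.0055,0,4],[0.001,-0.006,0,4],[0.001,-0.0065,0,4],[0.001,-0.007,0,4],[0.001,-0.007,0,4]])

```text
time_s: 24.45
position: [0.5264, -0.1059, 0.0815]
tool_rot: [0.004, 0.94, 0.341, -0.001]
ft_force: [1.5, -22.6, 1.0]
grip_width: 0.0106
grip_force: 29.7
```

```bash
python3 arc.py|head -3
```

```text
24.45 0.06150632907721877 stand ang -130.46065033032792 F [  1.54261765 -22.56801197   0.95639703] [-4.31949204 -0.2810886  -0.26627241] 0.010608345703042333
y -50.11427531723384 F tool [-13.29112731  18.31178284  -0.79628679]
5 [0.0021, -0.0051]
```

Call:
step_arm(plan=[[0,-0.0005,0,0],[0,-0.001,0,0],[0,-0.0015,0,0],[0,-0.002,0,0],[0,-0.002,0,0],[0,-0.002,0,0],[0,-0.002,0,0],[0,-0.002,0,0],[0,-0.002,0,0],[0,-0.002,0,0]])

```text
time_s: 25.7
position: [0.5257, -0.1052, 0.0815]
tool_rot: [0.004, 0.94, 0.341, -0.0]
ft_force: [4.3, -27.5, -2.2]
grip_width: 0.0108
grip_force: 29.8
```

```bash
python3 arc.py|head -3
```

```text
25.7 0.06165690780814248 stand ang -131.41406697667566 F [  4.26197383 -27.5373775   -2.20922866] [-5.25304249 -0.88195294 -0.23522546] 0.010820343633069794
y -50.139729363446364 F tool [-14.3686013   23.85091363   2.45550143]
5 [0.0023, -0.0051]
```

Call:
step_arm(plan=[[0,0,0,0],[0,0,0,0],[0,0,0,0],[0,0,0,0],[0,0,-0.01,0],[0,0,-0.03,0],[0,0,-0.05,0],[0,0,-0.075,0],[0,0,-0.09,0],[0,0,-0.09,0]], grip=35)

```text
time_s: 26.95
position: [0.5251, -0.101, 0.1725]
tool_rot: [0.0, 0.94, 0.343, 0.001]
ft_force: [-0.4, 0.2, -1.5]
grip_width: 0.0302
grip_force: 0.0
```

Call:
step_arm(plan=[[0.02,0,-0.01,0],[0.05,0,-0.03,0],[0.09,0,-0.05,0],[0.13,0,-0.06,0],[0.17,0,-0.06,0],[0.21,0,-0.06,0],[0.24,0,-0.06,0],[0.25,0,-0.06,0],[0.25,0,-0.06,0],[0.25,0,-0.06,0]])

```text
time_s: 28.2
position: [0.7156, 0.0596, 0.2308]
tool_rot: [-0.0, 0.94, 0.342, -0.0]
ft_force: [0.7, -0.7, -0.9]
grip_width: 0.0297
grip_force: 0.0
```

Run:
```python
from fit import *
p=np.load("p.npy");go(S(p,(0,0,.15)),-13.25)
c=capture("top");t=c["color"];cs=capture("side");s=cs["color"]
f=lambda a:cv2.resize(a,(400,400),interpolation=cv2.INTER_CUBIC)
cv2.imwrite("pics/d.png",np.hstack([f(t[180:260,270:350]),f(s[190:270,250:330])])[:,:,::-1])
```

```text
t 28.2 pos [0.7156 0.0596 0.2308] y -50.0 shift [-0.1904  0.0097  0.0809] turn -36.70576198037355 q1,q6 0.08312661084329293 2.525815305071651 F [ 0.7 -0.7 -0.9]
```

View pics/d.png

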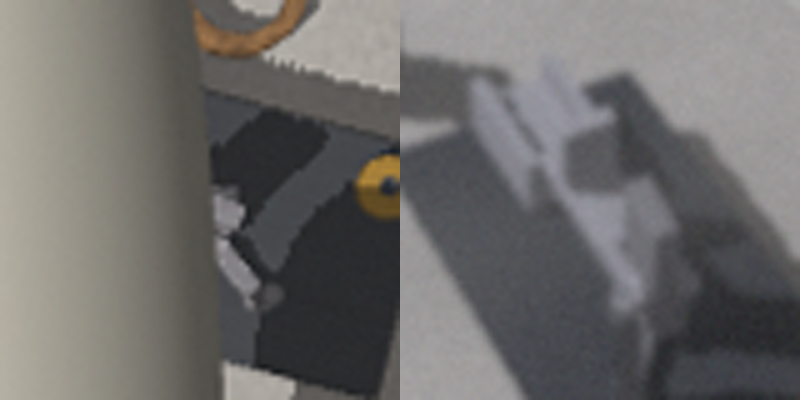

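The arm hides the bar. The pin shows at (270,293) in the crop and the fork is still home. I'll swing the arm aside to see the bar.

Call:
step_arm(plan=[[-0.005,-0.03,0,0],[-0.013,-0.08,0,0],[-0.02,-0.13,0,0],[-0.028,-0.18,0,0],[-0.035,-0.23,0,0],[-0.042,-0.28,0,0],[-0.048,-0.32,0,0],[-0.05,-0.33,0,0],[-0.05,-0.33,0,0],[-0.05,-0.33,0,0]])

```text
time_s: 29.55
position: [0.466, 0.2796, 0.2312]
tool_rot: [0.0, 0.94, 0.342, 0.0]
ft_force: [0.8, 0.7, -0.2]
grip_width: 0.0299
grip_force: 0.0
```

Run:
```python
from fit import *
p=np.load("p.npy");go(S(p,(0,0,.15)),-13.25)
c=capture("top");t=c["color"]
for q in(c,):
    for k in("pin_top","bar_top","jam_nut"):
        for x in cut_out("top",k)[:1]:
            d=atz(c,x["pixel"],.1)[:2]-p[:2];print(k,x["score"],x["pixel"],np.degrees(np.arctan2(d[1],d[0])-p[2]))
for a in(-121.7,-127.4):
  v=S(p,(.06*np.cos(np.radians(a)),.06*np.sin(np.radians(a)),.105));print(a,(proj(c,v)-[275,185])*11+5)
for a in(0,.1):
  for e in(-1,1):
    print("bar end",a,e,(proj(c,S(p,(e*.02*np.sin(a),e*.02*np.cos(a),.124)))-[275,185])*11+5)
cv2.imwrite("pics/e.png",cv2.resize(t[185:240,275:345],None,fx=11,fy=11,interpolation=cv2.INTER_CUBIC)[:,:,::-1])
```

```text
t 29.55 pos [0.466  0.2796 0.2312] y -50.0 shift [-0.1407  0.3387  0.0813] turn -36.755144286033484 q1,q6 0.5404860530245945 2.984036775943526 F [ 0.8  0.7 -0.2]
pin_top 0.52 [319.4, 236.5] -134.49092977064686
bar_top 0.47 [311.9, 222.4] -104.57954327192348
-121.7 [563.34930512 578.24014971]
-127.4 [545.51077014 594.0811468 ]
bar end 0 -1 [482.44812215 417.46538778]
bar end 0 1 [323.82553363 376.54678692]
bar end 0.1 -1 [480.13353979 425.25819206]
bar end 0.1 1 [326.17753441 368.76656005]
```

View pics/e.png

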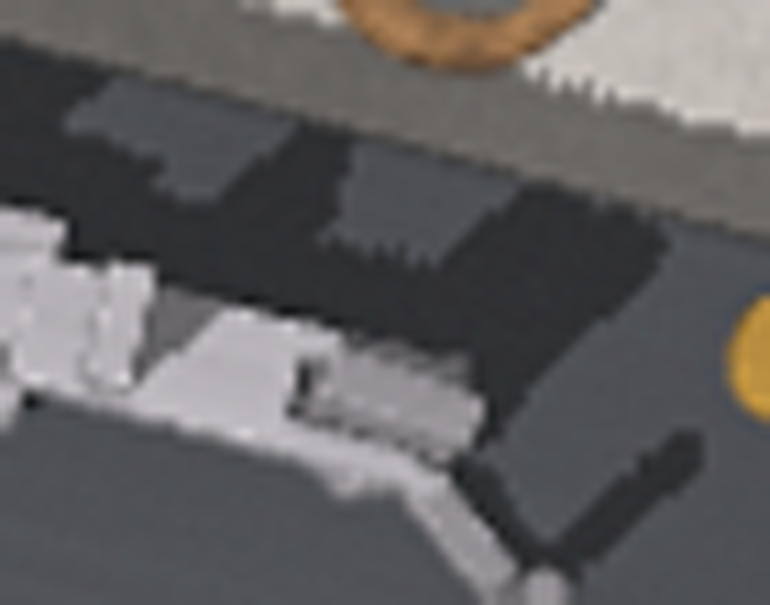

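The pin top is at (545,588), so screw + nut come to about 1.68 rad. The nut is at its stop and the bar sits about 0.08 rad past straight, within the fork's play. Gripping the bar and turning it back carries the nut along and cannot loosen it, so I'll straighten it.

Call:
step_arm(plan=[[-0.012,0.03,0,-3],[-0.033,0.08,0,-8],[-0.055,0.132,0,-13],[-0.077,0.185,0,-19],[-0.098,0.237,0,-25],[-0.118,0.285,0,-31],[-0.135,0.325,0,-35],[-0.141,0.339,0.01,-37.5],[-0.141,0.339,0.04,-37.5],[-0.141,0.339,0.06,-37.5]])

```text
time_s: 31.0
position: [0.5754, -0.0708, 0.1697]
tool_rot: [-0.0, 0.78, 0.626, -0.0]
ft_force: [-0.3, 1.0, -0.8]
grip_width: 0.0298
grip_force: 0.0
```

Run:
```python
from fit import *
p=np.load("p.npy");go(S(p,(0,0,.091)),-12.5)
```

```text
t 31.0 pos [ 0.5754 -0.0708  0.1697] y -12.5 shift [0.0005 0.0006 0.0787] turn -0.022281269376790647 q1,q6 -0.12236818483910432 1.6669831024101964 F [-0.3  1.  -0.8]
```

Call:
step_arm(plan=[[0.0005,0.0005,0.01,0],[0.0005,0.0005,0.03,0],[0.0005,0.0005,0.05,0],[0.0005,0.0005,0.065,0],[0.0005,0.0005,0.075,0],[0.0005,0.0005,0.078,0],[0.0005,0.0005,0.078,0],[0.0005,0.0005,0.078,0],[0.0005,0.0005,0.078,0],[0.0005,0.0005,0.078,0]])

```text
time_s: 32.25
position: [0.5762, -0.0695, 0.0935]
tool_rot: [0.0, 0.78, 0.626, 0.0]
ft_force: [-0.1, -1.0, 0.2]
grip_width: 0.0298
grip_force: 0.0
```

Call:
step_arm(plan=[[0,0,0,0],[0,0,0,0],[0,0,0,0],[0,0,0,0],[0,0,0,0],[0,0,0,0],[0,0,0,0],[0,0,0,0],[0,0,0,0],[0,0,0,0]], grip=0, force=50)

```text
time_s: 33.5
position: [0.5756, -0.0695, 0.0935]
tool_rot: [-0.0, 0.78, 0.626, -0.0]
ft_force: [-5.2, 1.0, 3.9]
grip_width: 0.0133
grip_force: 50.4
```

Call:
step_arm(plan=[[0,0,0,0],[0,0,0,0],[0,0,0,0],[0,0,0,0],[0,0,-0.01,0],[0,0,-0.03,0],[0,0,-0.05,0],[0,0,-0.08,0],[0,0,-0.11,0],[0,0,-0.13,0]], grip=35)

```text
time_s: 34.75
position: [0.5764, -0.0695, 0.2257]
tool_rot: [0.001, 0.78, 0.626, 0.001]
ft_force: [0.2, -0.4, -0.1]
grip_width: 0.03
grip_force: 0.0
```

Call:
step_arm(plan=[[0.03,-0.01,0,0],[0.07,-0.03,0,0],[0.11,-0.05,0,0],[0.16,-0.07,0,0],[0.21,-0.09,0,0],[0.26,-0.11,0,0],[0.3,-0.13,0,0],[0.32,-0.14,0,0],[0.32,-0.14,0,0],[0.32,-0.14,0,0]])

```text
time_s: 36.0
position: [0.5085, 0.2728, 0.2238]
tool_rot: [0.0, 0.78, 0.626, 0.0]
ft_force: [0.7, -0.4, 0.6]
grip_width: 0.0299
grip_force: 0.0
```

Run:
```python
from fit import *
p=np.load("p.npy")
c=capture("top");t=c["color"];cs=capture("side")
for a in(-121.7,-127.4):
  v=S(p,(.06*np.cos(np.radians(a)),.06*np.sin(np.radians(a)),.105));print(a,(proj(c,v)-[275,185])*11+5)
for k,cc,n,z in(("tape_roll",c,"top",.025),("glue_jar",c,"top",.075),("spray_can",cs,"side",.085)):
    for x in cut_out(n,k)[:1]:print(k,atz(cc,x["pixel"],z))
cv2.imwrite("pics/f.png",cv2.resize(t[185:240,275:345],None,fx=11,fy=11,interpolation=cv2.INTER_CUBIC)[:,:,::-1])
```

```text
-121.7 [563.34930512 578.24014971]
-127.4 [545.51077014 594.0811468 ]
tape_roll [ 0.7259515  -0.12025887  0.025     ]
glue_jar [0.58048549 0.21104958 0.075     ]
spray_can [ 0.54246664 -0.31572563  0.085     ]
```

View pics/f.png

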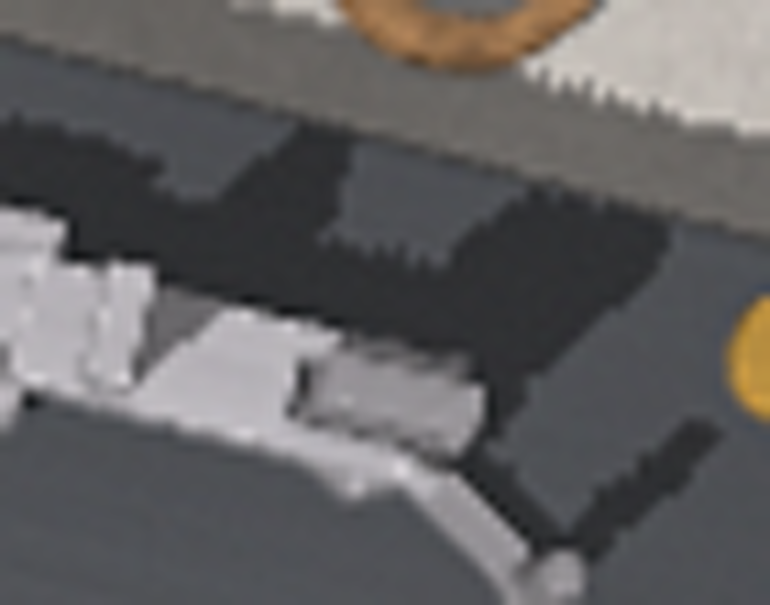

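The pin is now at (560,575), matching the prediction (563,578) for a straight bar with the nut at its stop. The bar is straight and the fork is home. The tape roll is in the same place in the picture, and the measured positions of the jar and the can agree with the first ones to within a few millimetres.

```bash
python3 -c "
from station import *
print(job_done())"
```

```text
the job is handed in; nothing more can be done
None
```

The job is handed in: the T-bar is straight, the fork is fully home, the jam nut is tight at its stop, and the can, tape and jar were not disturbed, all done in about 36 s.

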